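# Hang the parts basket in the washing tank

### The job

Pick up the wire parts basket that has the bent flat-bar hook and hang it inside the dry washing tank: set the hook on the plain run of the hanging rail along the tank's far wall, slide it along until it meets the stop lug, then let it down into the notch, keep hold of it until it is fully home, and leave it hanging there upright. Be gentle: never push or knock the held basket against the tank hard (25 N at most), and leave the other things on the bench alone.

Things in the scene. Friction and masses are not known exactly. Their poses are not given: they have to be found in the camera images.
- basket: The basket to hang: open wire-mesh steel basket, 80 (x) x 100 (y) x 60 mm high, about 0.4 kg with a few fittings in it. Origin: centre of its underside; z up, +x towards its hook, a flat bar 24 mm wide (y), 4 mm thick, that runs up the middle of the +x wall (outer face at x = 44 mm), bends outward over a 14 mm gap and down again. Rigid bail with a grip on top; 161 mm high in all.
- basket_grip (a point): Middle of the moulded black grip at the top of the bail: a bar 14 mm thick (basket x), 64 mm long (basket y), 22 mm high, 150 mm straight above the basket's origin. Axes as the basket's.
- basket_hook (a point): Middle of the underside of the hook's bend, which rests on the rail: middle of the 14 mm gap, at (51, 0, 100) mm in the basket's frame, axes as the basket's. The bend is 4 mm thick.
- hook_leg (a point): Lower end of the hook's outer leg, 38 mm below the underside of the bend; the last 11 mm of the leg flare outward by about 6 mm.
- tank: Empty rectangular steel washing tank, fixed: 220 (x) x 400 (y) mm outside, walls 4 mm, rim 128 mm and inner floor 12 mm above the bench. Origin: under its centre, on the bench; z up, +x towards the wall with the hanging rail (the far wall seen from the robot), drain cock at its -y end.
- tank_rail (a point): Point on the top line of the hanging rail level with the tank's centre, at (111, 0, 148) mm in the tank's frame, axes as the tank's. The rail is a rigid 6 mm flat bar clamped along the outside of the far wall, its level top 20 mm above the rim. The point is the middle of the 10 mm the hook straddles: 4 mm of wall on the -x side, 6 mm of rail on the +x side; the bend rests on the rail.
- rail_run (a point): Point on the same top line 50 mm to the +y side, always on the rail's plain run, where the hook can be set. The rail has one notch for the hook, 28 mm wide, 10 mm deep, open to the top. On its +y side is the plain flat run, to 190 mm from the notch's middle; at its -y edge a stop lug stands 12 mm above the rail's top, its face flush with the notch's wall.
- notch_zone (a point): Middle of the stretch, 90 mm along y, in which the notch's middle lies (60 mm to the -y side of tank_rail). The rail is clamped elsewhere each time, so the notch's own place is not measured: find it by eye or feel. The hook slid towards -y along the run meets the lug when it stands over the notch, then goes down 10 mm to be home. Hanging free, the basket leans up to 0.06 rad.
- plain_basket: A bystander: the same wire basket with bail and grip but without any hook. Origin: centre of its underside.
- paint_tin: A bystander: closed paint tin, 86 mm diameter, 103 mm high. Origin: centre of its underside.
- spray_can: A bystander: spray can, 52 mm diameter, 158 mm high. Origin: centre of its underside.
- wrench: A bystander: open-ended wrench lying flat between the robot and the tank's right end. Origin: at its underside.
- screwdriver: A bystander: screwdriver lying beyond the tank. Origin: at its underside.
- tape_roll: A bystander: roll of paper tape lying flat, 90 mm outside diameter, 24 mm high. Origin: centre of its underside.

How it is judged:
On the way, in this order (a step that is already met when the one before it is completed fails the run):
1. the basket is lifted off the bench (height (world z) of basket above 0.05 m), for 0.2 s.
2. its hook straddles the hanging rail and rests on the rail's plain top, not yet in the notch (contact force between basket and tank above 0.5 N and z of basket_hook in the frame of tank_rail between -0.004 and 0.004 m and x of basket_hook in the frame of tank_rail between -0.007 and 0.007 m), for 0.3 s.
3. it is let down, still held, until the hook is home in the notch (contact force between the fingers and basket above 1 N and contact force between basket and tank above 0.5 N and z of basket_hook in the frame of tank_rail between -0.013 and -0.0075 m and x of basket_hook in the frame of tank_rail between -0.007 and 0.007 m), for 0.1 s.
At the end, for the whole second after the job is handed in: the basket hangs by its hook, inside the tank, fully down in the rail's notch (the bend's underside at least 7.5 mm below the rail's top, the notch being 10 mm deep), upright within 8 degrees, square to the wall within 8 degrees, at rest and released (z of basket_hook in the frame of tank_rail between -0.013 and -0.0075 m and x of basket_hook in the frame of tank_rail between -0.007 and 0.007 m and y of basket_hook in the frame of tank_rail between -0.112 and -0.008 m and angle between basket's own z axis and vertical below 0.14 rad and angle between the y axis of basket and the y axis of tank, either way round below 0.14 rad and contact force between basket and tank above 0.5 N and linear speed of basket below 0.02 m/s); the robot touches nothing.
It fails at once if the basket, while gripped, is pushed or knocked against the tank or its rail with more than 25 N (contact force between basket and tank above 25 N and contact force between the fingers and basket above 5 N).
It fails at once if another thing on the bench is moved more than 30 mm (distance of any of plain_basket, paint_tin, spray_can, wrench, screwdriver, tape_roll from where it was at the start of the episode above 0.03 m).
It also fails if it takes over 72 s, if anything falls off the work surface, if the arm or the gripper's body presses on something with over 40 N, if the wrist force passes 120 N, or if a joint passes its speed limit or range.

### The arm

A 7-joint arm with a two-finger parallel gripper is mounted at the origin on the work surface. World frame = base frame: x ahead of the robot, y to its left, z up, the work surface at z = 0. Lengths are in m, angles in rad, forces in N, time in s.
With the tool pointing down it reaches from about 0.4 to 0.9 m from the base axis. Payload 5.5 kg.
Tool frame: the origin (TCP) lies midway between the tips of the shut fingers; the grasp point (between the pads) lies 19 mm behind it (manip.grip_depth is the distance from the TCP to the grasp point, in m); z points along the fingers, y is the line along which they close (so a half turn about z gives the same grasp; the last joint's range is limited). The gripper opens to 92 mm and grips with 3 to 60 N. Pads are 19 mm wide; open, the fingers measure 130 mm over their backs; the gripper's body (75 mm by 190 mm) begins 47 mm behind the grasp point.
Start: joints at [1.469, 0.501, -0.427, 1.55, 0.221, 1.138, -0.21], TCP at [0.232, -0.607, 0.227] pointing down, gripper open.
Joint ranges: [-2.88, 2.88], [-0.31, 2.03], [-1.54, 1.56], [0.2, 2.42], [-1.41, 4.55], [0.19, 2.02], [-2.57, 2.57]. Speed limits (rad/s): [2.57, 2.57, 3.14, 3.14, 3.14, 3.14, 3.14].

### API

Orientations are given as a unit quaternion [x, y, z, w].
In Python, from bench import manip, effector, viewer gives the robot as it stands. Calls block until the motion is done:
- manip.move_pose(position, orientation): joint-space move of the TCP to a pose.
- manip.servo_line(position, ori=None, vel=0.15): straight line of the TCP; ori=None keeps the orientation; vel is the mean speed in m/s.
- manip.movej(angles): joint-space move.
- effector.open_jaws() and effector.close(f_grip=None): open the fingers fully, or close them until they stop; f_grip is the grip in N (None keeps the last).
- manip.sleep(seconds).
- manip.solve_ik(position, orientation): joint angles nearest the present ones, or None.
- viewer.get_image(name): name is "scene" or "top" or "wrist"; returns the picture (384x512x3 uint8, red, green, blue); there is no depth.
- viewer.get_calibration(name): a dict with "vfov" (degrees; the focal length in pixels is half the picture's height over the tangent of half this angle, whatever the lens; pixels are square), "cx", "cy" (the principal point, pixels), "eye" and "attitude" of the camera in the world. Camera axes: x right, y down, z forward; pixel columns grow to the right and rows downward; lengths in m; the calibration is good to about 2 mm. A picture is of the moment at which its call begins: read the wrist's pose just before it. get_calibration takes no time and is no camera call; for the wrist camera it gives the pose at the moment of the call.
A pose or a line that the arm cannot do raises manip.PlanningError and nothing moves.
- manip.hand_in(): hands the job in; it is judged then, once.
Readings, each from a call of its own:
- manip.current_clock(): time.
- manip.current_q(): joint angles.
- manip.current_joint_velocities(): joint speeds.
- manip.current_tau(): joint torques, N m.
- manip.current_tool_pos(): TCP position.
- manip.current_tcp_rot(): TCP orientation.
- manip.current_force(): force on the tool from outside, world axes, zero at the start.
- manip.current_wrist_torque(): the same for the moment, N m.
- manip.current_finger_gap(): finger opening in m.
- manip.current_gripper_force(): force on a finger pad.
Only numpy, scipy, OpenCV 4.12 (cv2) and the standard library are available. Lean on these libraries where they do the work, as an engineer would, in place of code of your own. Each camera call takes 0.05 s, during which the arm holds its last target. There are 200 camera calls.

## Working session

There is one attempt and no reset: what is moved stays moved. The work goes in short steps, each a Python script; the robot and the scene stay as the last script left them, time stands still between calls to the robot, and variables do not carry over. Pictures are saved under pics/ and viewed, at most 10 in all, crops included, and the job is handed in when it is done.

```bash
ls; mkdir -p pics; python3 - <<'E'
from bench import manip, effector, viewer
import cv2
for n in("scene","top"):
    cv2.imwrite(f"pics/{n}0.png",viewer.get_image(n)[:,:,::-1]); print(n,viewer.get_calibration(n))
print(viewer.get_calibration("wrist"),manip.current_clock(),manip.current_tcp_rot(),manip.grip_depth)
E
```

```text
pics
scene {'vfov': 54.08852315494513, 'cx': 251.3360250950876, 'cy': 185.2973625264051, 'eye': array([ 1.28142192, -0.10303091,  0.84667713]), 'attitude': array([ 0.6963949 ,  0.5999249 , -0.26373211, -0.29252288])}
top {'vfov': 47.756118348377434, 'cx': 252.34294445619733, 'cy': 189.6247391436821, 'eye': array([ 4.31988926e-01, -8.48865009e-04,  1.49324422e+00]), 'attitude': array([-0.70283267,  0.71066936, -0.01911553,  0.02469586])}
{'vfov': 66.96337499738036, 'cx': 257.33764342799157, 'cy': 195.45037401023916, 'eye': array([ 0.29291555, -0.58257404,  0.38378455]), 'attitude': array([ 0.81747363, -0.56247034, -0.07100731,  0.10159692])} 0.1 [ 9.83409095e-01  1.81399459e-01 -1.27131625e-04 -8.78038573e-04] 0.0188
```

View pics/scene0.png

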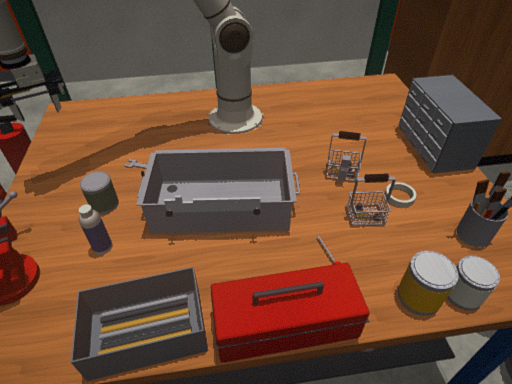

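View pics/top0.png

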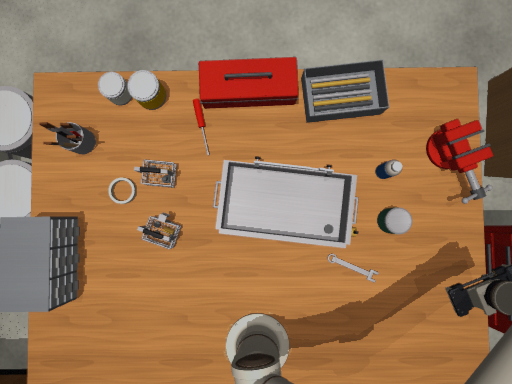

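The scene view shows the tank in the middle with its rail facing the camera (row ~205). The two wire baskets are at scene (345,155), which seems to have a plate (the hook), and (370,205). In the top view they are at (160,232) and (158,174). Next I'll enlarge the baskets and the rail.

```bash
python3 - <<'E'
import cv2,numpy as np
s=cv2.imread("pics/scene0.png");t=cv2.imread("pics/top0.png")
R=lambda i,w,h:cv2.resize(i,(w,h),interpolation=cv2.INTER_CUBIC)
a=R(t[205:260,130:190],330,300); b=R(s[120:230,315:415],270,300)  # top x5.5 ; scene x2.7
c=R(t[150:185,210:365],600,135); d=R(s[190:240,140:305],600,165)
cv2.imwrite("pics/crop1.png",np.vstack([np.hstack([a,b]),c,d[:165]]))
E
```

```text
(no output)
```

View pics/crop1.png

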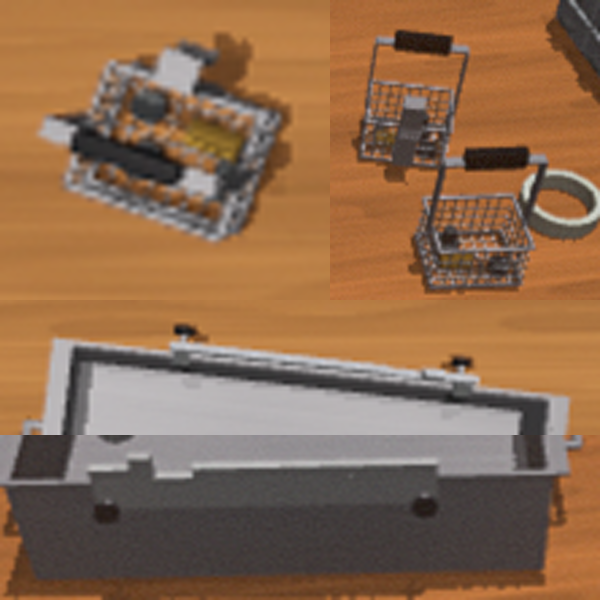

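The hooked basket is the one at top (153,234) / scene (349,135). Its hook faces tank-ward, at roughly (163,217) in the top view. In the scene view the stop lug is at about (178,198) and the notch, just to its right, is centred at about (187,201).

```bash
cat > h.py <<'E'
from bench import manip, effector, viewer
import cv2, numpy as np
from scipy.spatial.transform import Rotation as Ro
def ray(c,u,v):
    f=192/np.tan(np.radians(c["vfov"])/2)
    d=Ro.from_quat(c["attitude"]).apply([(u-c["cx"])/f,(v-c["cy"])/f,1.]); return np.array(c["eye"]),d/np.linalg.norm(d)
def plane(c,u,v,z):
    e,d=ray(c,u,v); return e+d*(z-e[2])/d[2]
def tri(r1,r2):
    A=[];b=[]
    for e,d in(r1,r2):
        P=np.eye(3)-np.outer(d,d); A.append(P); b.append(P@e)
    return np.linalg.solve(sum(A),sum(b))
def proj(c,p):
    f=192/np.tan(np.radians(c["vfov"])/2); q=Ro.from_quat(c["attitude"]).inv().apply(np.array(p)-c["eye"])
    return np.array([c["cx"]+f*q[0]/q[2],c["cy"]+f*q[1]/q[2]])
def down(yaw,s=1):
    # basket heading yaw; tool y along s*basket x, tool z down
    y=s*np.array([np.cos(yaw),np.sin(yaw),0]); z=np.array([0,0,-1.]); return Ro.from_matrix(np.c_[np.cross(y,z),y,z]).as_quat()
E
python3 - <<'E'
from h import *
np.set_printoptions(precision=4,suppress=True)
cs,ct,cw=[viewer.get_calibration(n) for n in("scene","top","wrist")]
t=cv2.imread("pics/top0.png"); roi=t[205:260,130:190]
print("grip tri",tri(ray(ct,153.3,233.8),ray(cs,349.4,135.5)))
m=(roi.max(2)<50).astype(np.uint8); n,l,st,ce=cv2.connectedComponentsWithStats(m)
k=1+np.argmax(st[1:,4]); pts=np.argwhere(l==k)[:,::-1]; print(st[k],ce[k]+[130,205])
(vx,vy,x0,y0)=cv2.fitLine(pts.astype(np.float32),2,0,.01,.01).ravel()
a=plane(ct,x0+130-vx*10,y0+205-vy*10,.15);b=plane(ct,x0+130+vx*10,y0+205+vy*10,.15);d=b-a;print("grip",(a+b)/2,"yaw",np.arctan2(-d[1],-d[0])-np.pi/2,np.arctan2(d[1],d[0])+np.pi/2)
# tank rim corners from crop (600/155 horizontally, 135/35 vert)
for (u,v) in [(230,161.5),(357,175.5),(217,233),(348,246)]: print("rim",plane(ct,u,v,.128))
print("notch",plane(cs,187.3,200.6,.148),"railend+",plane(cs,140+438*.275,199,.148),"railend-",plane(cs,165,201,.148))
R=Ro.from_quat(manip.current_tcp_rot()); print("cam in tool",R.inv().apply(cw["eye"]-manip.current_tool_pos()),"axes",(R.inv()*Ro.from_quat(cw["attitude"])).as_matrix())
for yaw in(-.35,-.1):
  for s in(1,-1): print(yaw,s,manip.solve_ik([.4,.38,.3],down(yaw,s)),manip.solve_ik([.58,-.1,.35],down(yaw,s)),)
E
```

```text
grip tri [0.3826 0.3185 0.15  ]
[13 23 20 11 77] [151.9221 233.0649]
grip [0.3844 0.3211 0.15  ] yaw -0.35159217507315854 -0.35159217507315876
rim [0.6068 0.0793 0.128 ]
rim [ 0.5576 -0.3211  0.128 ]
rim [0.3817 0.1218 0.128 ]
rim [ 0.337  -0.2874  0.128 ]
notch [ 0.5845 -0.183   0.148 ] railend+ [0.6085 0.0052 0.148 ] railend- [ 0.5769 -0.2404  0.148 ]
cam in tool [ 0.0658 -0.0009 -0.158 ] axes [[ 0.0004 -0.9693 -0.2461]
 [ 1.      0.0004  0.0001]
 [ 0.     -0.2461  0.9693]]
-0.35 1 [ 0.1372  0.5241 -1.2938  1.6963  0.5195  1.3241 -1.605 ] [ 0.8719  0.4281 -1.0195  1.539   0.3684  1.3813 -0.5272]
-0.35 -1 [ 0.1372  0.5241 -1.2938  1.6963  0.5195  1.3241  1.5366] [ 1.0019  0.564  -1.2966  1.5357  0.5445  1.4556  2.4745]
-0.1 1 [ 0.1372  0.5241 -1.2938  1.6963  0.5195  1.3241 -1.355 ] [ 0.8869  0.4386 -1.0464  1.5386  0.3832  1.3864 -0.2891]
-0.1 -1 [ 0.1372  0.5241 -1.2938  1.6963  0.5195  1.3241  1.7866] [-0.7993  0.7242  1.5329  1.592  -0.7243  1.5298 -2.4844]
```

```bash
python3 - <<'E'
from h import *
import json
def look(p,yaw,name):
    manip.move_pose(p,down(yaw)); manip.sleep(.2)
    c=viewer.get_calibration("wrist"); cv2.imwrite(f"pics/{name}.png",viewer.get_image("wrist")[:,:,::-1])
    json.dump({k:np.array(v).tolist() for k,v in c.items()},open(f"pics/{name}.json","w"))
look([.58,-.14,.33],-.12,"w_rail")
look([.3835,.32,.27],-.35,"w_bask")
print(manip.current_clock(),manip.current_q())
a,b=[cv2.imread(f"pics/{n}.png") for n in("w_rail","w_bask")]
cv2.imwrite("pics/w2.png",np.vstack([cv2.resize(a,(700,525))[:] ]))
E
```

```text
4.5583 [ 0.07473736  0.26916972 -0.95700527  1.85814094  0.24172419  1.13722228
 -1.31946227]
```

View pics/w_rail.png

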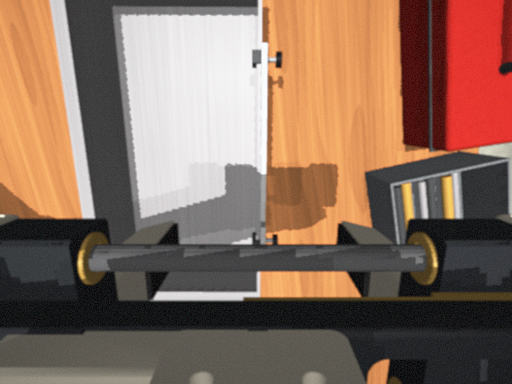

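View pics/w_bask.png

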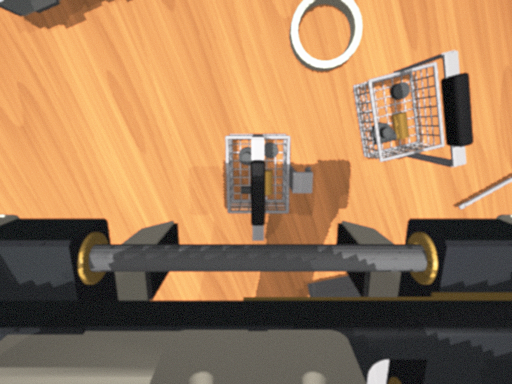

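The wrist rail view shows the rail as a near-vertical bright strip at col ~264, with clamps at rows 58 and 238. In the basket view the black grip is at col 258, rows ~160–225, and the hook is at (302,181), so the yaw is already well aligned. I'll zoom on the rail and measure the grip.

```bash
python3 - <<'E'
from h import *
import json
np.set_printoptions(precision=4,suppress=True)
a=cv2.imread("pics/w_rail.png");cv2.imwrite("pics/crop2.png",cv2.resize(cv2.rotate(a[30:250,240:285],cv2.ROTATE_90_CLOCKWISE),None,fx=3.6,fy=6,interpolation=cv2.INTER_CUBIC))
b=cv2.imread("pics/w_bask.png");c=json.load(open("pics/w_bask.json"))
m=(b.max(2)<55).astype(np.uint8); m[216:]=0; m[:140]=0; m[:,:245]=0;m[:,272:]=0
n,l,st,ce=cv2.connectedComponentsWithStats(m); print(st,ce)
for v in(160,175,190,205): r=b[v,240:276].max(1); print(v,r)
cw=json.load(open("pics/w_rail.json")); a2=a.max(2)
for v in range(60,240,15): print(v,a2[v,250:280])
E
```

```text
[[     0      0    512    384 196030]
 [   251    161     13      4     35]
 [   248    166     17     50    542]
 [   245    187      1      1      1]] [[255.4947 191.4978]
 [257.2    162.2286]
 [257.3358 194.1882]
 [245.     187.    ]]
160 [ 99 107 113 122 120 126 127 129 123 126 133 155 174 156 135 123 124 126
 119 123 125 136 153 162 162 152 145 153 159 164 166 161 166 185 219 235]
175 [125 123 134 138 128 122 122 121 124 127  99  63  38  56  55  54  48  55
  64  59  63  44  47  43  67 126 166 168 157 146 140 131 133 136 145 145]
190 [115  84  62  64  63  71  66  67  68  61  42  26  26  35  32  34  32  36
  41  35  34  31  32  32  69 118 159 163 158 150 136 132 135 143 138 145]
205 [113 128 131 134 132 133 135 125 123 109 106  69  22  21  31  40  25  31
  38  32  32  29  32  27  57  83 105 108 133 138 141 138 141 131 128 115]
60 [244 231 170 120 121 122 121 121 121 112 136 205 251 253 253 253 250 219
 158 160 199 215 214 209 211 180 115  52  44  48]
75 [240 236 235 236 233 232 232 238 242 243 236 243 251 252 253 254 248 210
 176 197 226 234 241 243 247 248 247 247 241 233]
90 [24
[... 562 characters left out ...]
254 253 226 179
 159 153 158 189 230 240 243 243 242 241 243 245]
165 [158 178 208 228 235 230 229 232 240 241 239 245 251 253 255 251 219 174
 158 156 155 193 235 239 234 236 235 233 231 233]
180 [130 133 129 137 129 126 126 132 128 130 139 151 162 168 164 161 159 160
 174 169 166 159 159 155 157 145 141 144 139 139]
195 [127 131 130 130 129 129 128 130 125 123 135 158 162 167 166 161 153 147
 142 151 153 152 151 146 145 140 142 146 142 149]
210 [128 127 127 130 130 129 126 128 126 134 140 152 162 155 152 151 141 139
 137 137 157 167 173 170 166 163 162 171 170 165]
225 [127 121 125 128 131 121 124 127 124 127 114  97  89  88  96 125 150 158
 150 150 157 161 160 173 174 171 168 164 165 169]
```

View pics/crop2.png

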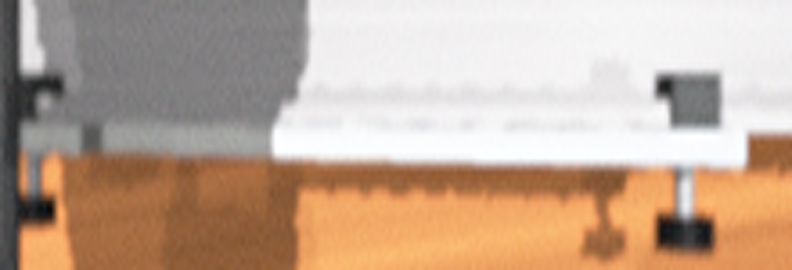

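```bash
python3 - <<'E'
from h import *
import json
np.set_printoptions(precision=4,suppress=True)
c=json.load(open("pics/w_rail.json"));b=json.load(open("pics/w_bask.json"))
vs=np.array([75,90,105,120,135,150,165]);us=[267.2,267.25,266.9,266.65,266.65,266.47,266.36]
P=np.array([plane(c,u,v,.148) for u,v in zip(us,vs)])
k=np.polyfit(P[:,1],P[:,0],1);yaw=-np.arctan(k[0]);print("edge x=k0*y+k1",k,"yaw",yaw)
for z,v in((.138,222.3),(.160,228)): print("lug face",plane(c,264,v,z))
ct=viewer.get_calibration("top"); print("top lug?",plane(ct,0,0,.16)[:0])
print("railend+",plane(c,264,250-745/3.6,.148))
# grip
for v in (165,190,215): print("grip col",plane(b,257.6,v,.161))
e=plane(b,257.6,164.5,.161); w=-.35; print("grip from end",e-.032*np.array([-np.sin(w),np.cos(w),0]))
E
```

```text
edge x=k0*y+k1 [0.1245 0.6075] yaw -0.123818657064089
lug face [ 0.5809 -0.1989  0.138 ]
lug face [ 0.5804 -0.1983  0.16  ]
top lug? []
railend+ [0.6043 0.0051 0.148 ]
grip col [0.3935 0.3456 0.161 ]
grip col [0.3853 0.3233 0.161 ]
grip col [0.3768 0.3001 0.161 ]
grip from end [0.3827 0.316  0.161 ]
```

```bash
cat >> h.py <<'E'
np.set_printoptions(precision=4,suppress=True)
YAW=-.124; ex=np.array([np.cos(YAW),np.sin(YAW),0]); ey=np.array([-ex[1],ex[0],0])
N0=np.array([.1245*-.1845+.60246,-.1845,.148])   # notch middle on the rail top line
def tcp(dx,dy,dz): return N0+ex*(dx-.051)+ey*dy+[0,0,dz+.031]   # hook offset from N0 -> TCP
def F():
    f=np.mean([manip.current_force() for _ in range(3)],0); return np.array([f@ex,f@ey,f[2]])
E
python3 - <<'E'
from h import *
q=down(-.352)
manip.servo_line([.3839,.3195,.131],q,vel=.12)
effector.close(30); manip.sleep(.3)
print("gap",manip.current_finger_gap(),manip.current_gripper_force(),F())
manip.servo_line([.3839,.3195,.34],vel=.15)
print("gap",manip.current_finger_gap(),F(),manip.current_clock())
p=tcp(-.025,.045,.0); p[2]=.34
manip.move_pose(p,down(YAW)); manip.sleep(.3)
print(manip.current_tool_pos(),p,F(),manip.current_clock())
cv2.imwrite("pics/held.png",np.vstack([viewer.get_image("wrist")[:,:,::-1][:260],viewer.get_image("scene")[60:300,:,::-1]]))
E
```

```text
gap 0.013852284150960714 29.99780237674713 [ 1.8356  1.7266 -1.2411]
gap 0.013487728796890225 [ 0.4828  0.8062 -2.8756] 8.8917
[ 0.5098 -0.1298  0.3401] [ 0.5096 -0.1304  0.34  ] [ 0.0983 -0.6939 -3.0109] 10.9
```

View pics/held.png

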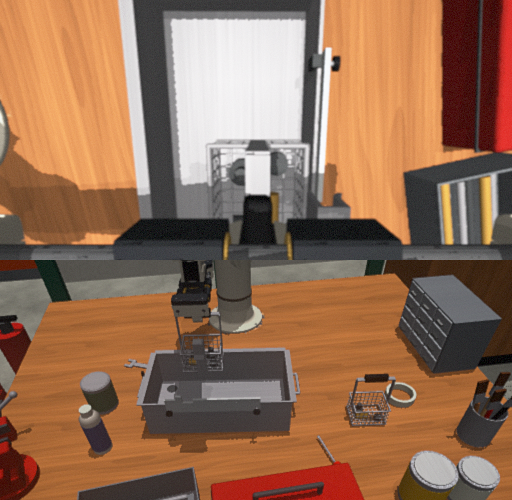

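The basket is held upright and square to the rail, with its hook at wrist (325,210), just inboard of the rail strip. I'll lower it inside the wall, then feel for the wall in +x.

```bash
python3 - <<'E'
from h import *
manip.servo_line(tcp(-.025,.045,.052),vel=.12)
manip.servo_line(tcp(-.006,.045,.052),vel=.05); manip.sleep(.3)
f0=F();print(f0,manip.current_clock())
for d in np.arange(-.005,.0085,.001):
    manip.servo_line(tcp(d,.045,.052),vel=.02); f=F()-f0; print(round(d,4),f)
    if f[0]<-2.5: break
print(manip.current_clock())
E
```

```text
[-0.1167  0.0935 -2.7342] 12.8917
-0.005 [ 1.1637  0.2076 -0.8648]
-0.004 [-0.03   -1.1786 -0.1041]
-0.003 [-0.2382 -0.141  -1.2043]
-0.002 [ 0.4759  0.1813 -0.3597]
-0.001 [-0.4029  0.0733 -0.3468]
0.0 [-0.8823 -0.145  -0.8027]
0.001 [ 0.4506 -0.0741 -0.1266]
0.002 [-0.5098 -0.0524 -0.614 ]
0.003 [-2.1882  0.1651  2.288 ]
0.004 [-4.9228 -0.1235  2.0897]
15.3917
```

Wall contact came at +2.5 mm where I expected +2 mm, so the x estimate is good. Now lower onto the plain run.

```bash
python3 - <<'E'
from h import *
D=.0003
manip.servo_line(tcp(D,.045,.052),vel=.03); manip.sleep(.3); f0=F(); print(f0)
ok=True
for z in list(np.arange(.046,.006,-.006))+list(np.arange(.006,-.0045,-.001)):
    manip.servo_line(tcp(D,.045,z),vel=.03); f=F()-f0; print(round(z,4),f)
    if np.abs(f[:2]).max()>6 or f[2]>2.5: break
manip.sleep(.5); print(F()-f0,manip.current_tool_pos()-tcp(0,.045,0),manip.current_clock())
cv2.imwrite("pics/set.png",np.vstack([viewer.get_image("wrist")[:,:,::-1][:260],viewer.get_image("scene")[60:300,:,::-1]]))
E
```

```text
[-0.177   0.3722 -3.9198]
0.046 [ 0.4197 -0.4561  0.3438]
0.04 [ 0.0706 -0.1496  0.9462]
0.034 [ 0.3855 -0.3277  0.7416]
0.028 [ 1.2012 -1.0473  1.1227]
0.022 [ 0.4663 -0.2208  1.5634]
0.016 [ 0.8359 -0.9212 -0.2486]
0.01 [-0.0887 -0.3688  0.8605]
0.006 [ 0.4806 -0.0495  1.8997]
0.005 [-0.6056 -0.6793  1.0255]
0.004 [ 0.3391 -0.2449  0.0928]
0.003 [ 0.6221 -0.6958  0.8131]
0.002 [ 0.3557 -0.5818  0.1927]
0.001 [-0.441  -0.8783  0.6752]
0.0 [-0.0317  0.4262  0.92  ]
-0.001 [-3.233  -0.1237  7.1882]
[-5.6566  0.2157  8.8178] [ 0.0002  0.     -0.0004] 20.95
```

View pics/set.png

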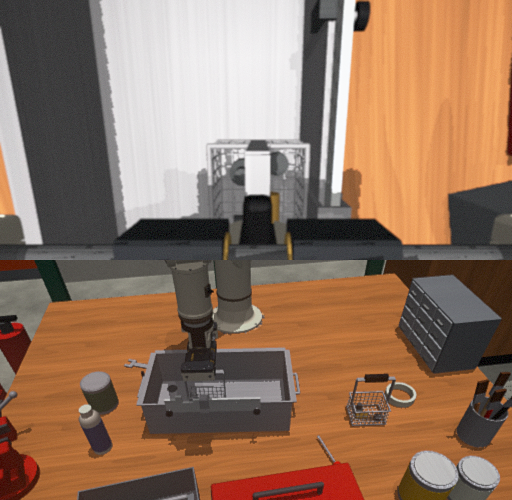

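The hook rests on the rail (8 N) at the expected height, straddling it in the wrist view at (330,210). Now slide it gently towards the lug.

```bash
python3 - <<'E'
from h import *
D=.0003; f0=np.array([0,0,-3.2])
manip.servo_line(tcp(D,.045,-.0005),vel=.03);manip.sleep(.2); print(F()-f0)
for y in list(np.arange(.041,.006,-.004))+list(np.arange(.006,-.013,-.001)):
    manip.servo_line(tcp(D,y,-.0005),vel=.03); f=F()-f0; print(round(y,4),f)
    if f[1]>4.5 or np.abs(f).max()>14: break
print(manip.current_tool_pos()-tcp(0,0,0),manip.current_clock())
E
```

```text
[-3.0799  0.141   7.1217]
0.041 [-0.9259  3.254   5.8186]
0.037 [0.1355 3.2937 5.1636]
0.033 [0.899  2.6507 5.1212]
0.029 [-0.2791  2.7479  5.3306]
0.025 [0.3567 2.4111 5.12  ]
0.021 [0.7734 3.6349 5.619 ]
0.017 [0.4252 2.8453 6.0826]
0.013 [-0.1951  3.3477  5.8433]
0.009 [-0.1809  1.718   5.4781]
0.006 [0.0972 1.603  4.5054]
0.005 [0.2985 0.7458 3.6802]
0.004 [ 0.4546 -0.1066  0.282 ]
0.003 [ 0.4053 -0.6147 -0.3218]
0.002 [-0.2968 -0.4284  0.2662]
0.001 [-0.1616 -0.1022 -0.3062]
0.0 [-0.7433  0.4533 -0.4242]
-0.001 [-0.3912  2.2251  0.725 ]
-0.002 [-1.2571  4.0669  0.4277]
-0.003 [-1.8128  5.9592  1.9264]
[ 0.     -0.0012 -0.0005] 26.55
```

The lug was met at dy ≈ -0.5 mm, and support was lost at about +4 mm, so the hook stands over the notch. Back off slightly and let it down.

```bash
python3 - <<'E'
from h import *
D=.0003; f0=np.array([0,0,-3.2]); Y=.0015
manip.servo_line(tcp(D,Y,-.0005),vel=.02);manip.sleep(.2); print(F()-f0)
for z in np.arange(-.0015,-.0145,-.001):
    manip.servo_line(tcp(D,Y,z),vel=.02); f=F()-f0; print(round(z,4),f)
    if f[2]>5 or np.abs(f[:2]).max()>8: break
manip.sleep(.5); print(F()-f0,manip.current_tool_pos()-tcp(0,0,0),manip.current_clock())
E
```

```text
[0.2109 0.5406 0.0341]
-0.0015 [0.4312 1.0568 0.132 ]
-0.0025 [ 0.1784 -0.506  -0.3848]
-0.0035 [-0.0829  0.9656  0.2547]
-0.0045 [ 0.3712 -0.0355  0.2617]
-0.0055 [-0.3069  0.0016 -0.0253]
-0.0065 [-0.2021  0.7724 -0.1123]
-0.0075 [ 0.5756 -0.8163 -0.9254]
-0.0085 [ 0.1434 -0.5232  0.1003]
-0.0095 [-0.2451 -0.1291  0.0325]
-0.0105 [-0.7758  0.6985  2.6555]
-0.0115 [-4.7609  0.4406 10.1736]
[-4.9501  1.262   9.4218] [ 0.0005  0.0014 -0.0105] 30.375
```

It is home at -10.5 mm with about 9 N. I'll ease off, release, retreat straight up and check.

```bash
python3 - <<'E'
from h import *
D=.0003; Y=.0015
manip.servo_line(tcp(D,Y,-.0106),vel=.02);manip.sleep(.4); print(F())
effector.open_jaws(); manip.sleep(.5)
manip.servo_line(tcp(D,Y,.10),vel=.1); manip.sleep(1); print(manip.current_finger_gap(),F(),manip.current_clock())
w=viewer.get_image("wrist")[:,:,::-1][:250]; s=viewer.get_image("scene")[130:250,130:310,::-1]
cv2.imwrite("pics/end.png",np.vstack([w,cv2.resize(s,(512,341),interpolation=cv2.INTER_CUBIC)]))
E
```

```text
[-2.1566  0.2256  3.5481]
0.09175427849467244 [ 0.2349 -0.9497 -1.0525] 35.075
```

View pics/end.png

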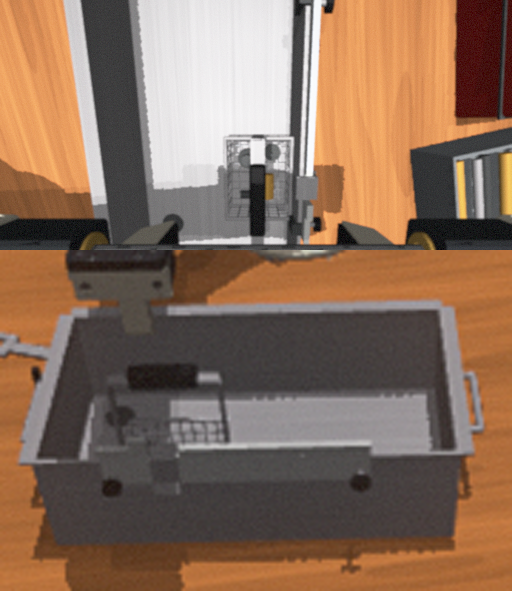

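The basket hangs inside the tank, upright and square. Its hook is seated in the notch beside the lug (picture (165,465); wrist (307,188)), and the gripper is clear.

```bash
python3 -c "
from bench import manip
print(manip.hand_in(),manip.current_clock())"
```

```text
the job is handed in; nothing more can be done
the job is handed in; nothing more can be done
```

The basket is hanging upright in the tank with its hook fully down in the notch; it was released and the job handed in at about 35 s of the 72 s limit, with contact forces reading no more than about 12 N.

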